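# Put the silver bar back into the stock carousel

### The arm

A 6-joint arm with a two-finger parallel gripper is mounted at the origin on the work surface. World frame = base frame: x ahead of the robot, y to its left, z up, the work surface at z = 0. Lengths are in m, angles in degrees, forces in N, time in s.
With the tool pointing down it reaches from about 0.375 to 0.9 m from the base axis. Payload 3.1 kg.
Tool frame: the origin (TCP) lies midway between the tips of the shut fingers; the grasp point (between the pads) lies 19 mm behind it; x points along the fingers, z is the direction in which the jaws open and shut, and the axes are right-handed (so a half turn about x gives the same grasp; the last joint's range is limited). The gripper opens to 87 mm and grips with 3 to 60 N. Pads are 19 mm wide; open, the fingers measure 117 mm over their backs; the gripper's body (75 mm by 190 mm) begins 51 mm behind the grasp point.
Start: joints at [-80.93, 30.224, 82.088, -0, 67.689, -10.227], TCP at [0.207, -0.59, 0.223] pointing down, gripper open.
Joint ranges: [-176.69, 176.69], [-43.24, 126.21], [12.49, 139.97], [-82, 262], [0, 151.66], [-163.58, 163.58]. Speed limits (degrees/s): [159.86, 159.86, 180, 180, 180, 180].

### API

Orientations are given as a 3x3 rotation matrix whose columns are the frame's x, y, z axes.
In Python, from rig import * gives the robot as it stands.
- The arm moves only by the tool play_rows, never from a script. Its argument "rows" is a list that holds one entry, the list of rows, each a list of 7 numbers: the shift along the tool's x, y, z in m, then the turn, a rotation vector about the tool's x, y, z in degrees, then the finger opening in m, from 0 to 0.087. A call has 1 to 12 rows; each row is the pose to reach, as a shift and turn from the pose commanded when the call began, along the tool's axes at that moment; what a row does not reach only later rows make up. A row lasts 1/10 s, in which the tool goes at most 50 mm and 8.59 degrees, less where a joint would pass 70% of its speed; a pose out of reach is approached as far as the arm can. A call with a gripper value outside its range is refused whole. The fingers move at their own pace and stop on an object; the grip force is fixed at half the most. Time passes only in rows, so rows that repeat a pose let the fingers close. It gives the time, the measured TCP pose, the force and the opening at its end, in the units of the state.
- read_state(): the state, without advancing time (a new reading comes with each control period).
- capture(name): name is "scene" or "top"; returns a dict with "pixels" (420x560x3 uint8, red, green, blue), "intrinsics" (3x3 intrinsics, pixels), "k1" (the pictures are not rectified: a ray, as slopes to the right and down, at radius r is drawn at 1 + k1 r^2 times it, then the intrinsics apply), "rvec" (rotation vector, rad) and "tvec" (3), from world to camera coordinates, as OpenCV has them. Camera axes: x right, y down, z forward; pixel columns grow to the right and rows downward; lengths in m; the calibration is good to about 2 mm. A picture is of the moment at which its call begins. There is no depth.
- hand_in(): hands the job in, once; it reports no verdict.
Trained networks look in the newest picture that a camera, given by its name, has taken for a name from the list of things; names that differ only in an ending like _2 or _b are one class to them, and where a whole thing is asked for, a point or a joint stands for the part that bears it (a point fixed in the world has none). Each returns a list of dicts, best first, with "p" (0 to 1); they miss things now and then, are a little off and sometimes report something else, mostly with a low value. They report only what shows in the picture. A call takes as long as a camera call. They do not tell look-alikes from the thing itself.
- trace(camera, target): "mask" (420x560 bool, what is visible of it) and "at" ([column, row] in pixels, amid what is visible of it).
The state is a dict: "time_s": time; "joint_positions": joint angles; "qvel": joint speeds; "tau": joint torques, N m; "position": TCP position; "tcp_rot": TCP orientation; "force": force on the tool from outside, world axes, zero at the start; "moment": the same for the moment, N m; "opening": opening from 0.0 (shut) to 1.0 (fully open).
Only numpy, scipy, OpenCV 4.12 (cv2) and the standard library are available. Lean on these libraries where they do the work, as an engineer would, in place of code of your own. Each camera call takes 0.05 s, during which the arm holds its last target.

### The job

Put the loose silver bar that lies on the round anvil away with its fellows in the stock carousel. Turn the carousel's clear dial cover by its knob until the opening stands squarely over the compartment that holds the other silver bars, then lower the bar through the opening, without dropping it, so that it lies in that compartment wholly below the cover. Leave the cover at that setting and do not disturb the other things on the bench.

Things in the scene. Friction and masses are not known exactly. Their poses are not given: they have to be found in the camera images.
- carousel: Round stock carousel, grey plastic, 298 mm diameter at the foot, fixed; origin: centre of its underside, on the cover's axis. Five 72 degree sectors parted by 4 mm walls: the one along the body's +x is decked over (closed), the others are compartments centred 72, 144, 216, 288 degrees counter-clockwise from it, 26 to 138 mm from the axis, floor 6 mm and wall tops 58 mm above the bench.
- cover (a joint): Turn of the cover about the vertical axis, rad, counter-clockwise positive from above, 0 = opening over the closed sector. Turns endlessly both ways, no notches, stays where left (friction 0.12 N m). Clear plate, underside 60 mm, top 64 mm above the bench; black rim of 292 mm diameter, top 65 mm high.
- opening (a point): Middle of the cover's only opening, 86 mm from the axis, 62 mm above the bench; x axis radially outwards; turns with the cover. The opening is a sector 60 degrees wide, 36 to 135 mm from the axis; its two straight edges carry black lips up to 67 mm above the bench.
- knob (a point): Black wing knob at the cover's centre, on the axis: a bar 66 mm long, 16 mm thick, from 66 to 98 mm above the bench, standing on a flat hub of 72 mm diameter. This point is on the axis, 86 mm above the bench. The bar lies along this point's x axis, which points to the middle of the opening.
- stock_bars_mid (a point): Middle of the compartment that holds the two other silver bars, 86 mm from the carousel's axis, 16 mm above the bench. The two bars (each like the loose one) lie side by side on the compartment's floor, at any angle, and cannot move; their tops are 24 mm above the bench.
- stock_rings_mid (a point): Middle of the compartment with two silver bangles (68 mm diameter), 86 mm from the axis, 16 mm above the bench; not wanted
- stock_hexes_mid (a point): Middle of the compartment with a pile of hexagonal silver blanks (60 mm across flats), 86 mm from the axis, 16 mm above the bench; not wanted
- stock_domes_mid (a point): Middle of the compartment with a round silver dome (78 mm diameter), 86 mm from the axis, 16 mm above the bench; not wanted
- anvil: Round dark steel anvil block, 180 mm diameter, 50 mm high, fixed on the bench; origin at the centre of its underside. The loose bar starts flat on top of it.
- bar_mid (a point): Centre of the loose cast silver bar, 74 x 22 x 18 mm (length along its x axis, width along y, height along z), about 0.30 kg; its underside is 9 mm below this point
- bar_end_a (a point): Centre of the loose bar's end face at its +x end, 37 mm from bar_mid
- bar_end_b (a point): Centre of the loose bar's end face at its -x end, 37 mm from bar_mid
- hammer_head (a point): ball-peen hammer lying on the bench (bystander), wooden handle, 280 mm long; point at the centre of its head
- file_mid (a point): flat file with red wooden handle, 310 mm long, lying on the bench (bystander); point near its middle
- bangle_mid (a point): loose silver bangle, ring of 68 mm outer diameter, 14 mm high, lying flat on the bench (bystander); point at its centre
- brush: flat brush with wooden handle, 200 mm long, lying on the bench (bystander); origin under its middle
- doming_block_mid (a point): steel doming block, 62 mm cube with round hollows (bystander); point at its centre
- flux_bottle: white plastic bottle, 64 mm diameter, 130 mm high (bystander); origin at the centre of its underside
- pitch_bowl: dark steel bowl, 110 mm rim diameter, 50 mm high (bystander); origin at the centre of its underside
Mind the look-alikes: they are no part of the job. Leave any brown look-alike of the part that bears bar_mid alone.

How it is judged (in metres and radians):
On the way:
1. the opening of the dial cover stands over the compartment with the other bars, with the bar still outside (horizontal distance between opening and stock_bars_mid below 0.014 m and horizontal distance between bar_mid and carousel above 0.15 m), for 0.2 s.
At the end, for the whole second after the job is handed in: Opening's middle within 14 mm (9 degrees) of right over the middle of the compartment with the other bars; loose bar at rest in it, its centre within 35 mm sideways of that middle, both ends below the cover (end centres under 55 mm above the bench); cover at rest (horizontal distance between opening and stock_bars_mid below 0.014 m and horizontal distance between bar_mid and stock_bars_mid below 0.035 m and height (world z) of each of bar_end_a, bar_end_b below 0.055 m and linear speed of bar below 0.02 m/s and velocity of joint cover between -0.05 and 0.05 rad/s); the robot touches nothing.
It fails at once if a bystander is moved by more than 30 mm (distance of any of hammer_head, file_mid, bangle_mid, brush, doming_block_mid, flux_bottle, pitch_bowl from where it was at the start of the episode above 0.03 m).
It fails at once if the bar is dropped or thrown: it moves faster than 1.0 m/s (a fall of some 50 mm) with no finger touching it (linear speed of bar above 1 m/s and contact force between the fingers and bar below 0.05 N).
It also fails if it takes over 72 s, if anything falls off the work surface, if the arm or the gripper's body presses on something with over 40 N, if the wrist force passes 120 N, or if a joint passes its speed limit or range.

## Working session

There is one attempt and no reset: what is moved stays moved. The work goes in short steps, Python scripts to look and compute and a tool call to move; the robot and the scene stay as the last step left them, time stands still between calls to the robot, and variables do not carry over. Pictures are saved under pics/ and viewed, and the job is handed in when it is done.

Besides the shell and the picture viewer there is one more tool, called after ">>>" by a JSON object that holds its "method" and its "body", one argument or row to a line. play_rows: Moves the arm, as the interface text tells. Its arguments: {"type":"object","properties":{"rows":{"type":"array"}},"required":["rows"]}

```bash
mkdir -p pics; ls; python3 - <<'E'
from rig import *
import cv2,pickle
for n in("scene","top"):
    c=capture(n); cv2.imwrite(f"pics/{n}0.png",c["pixels"][:,:,::-1]); pickle.dump(c,open(f"{n}0.pkl","wb"))
    print(c["intrinsics"],c["k1"],c["rvec"],c["tvec"])
print(read_state())
E
```

```text
pics
[[538.51897737   0.         271.05474118]
 [  0.         538.51897737 203.62189456]
 [  0.           0.           1.        ]] 0.014269771576962407 [ 1.97551758  1.79314288 -0.50843547] [-0.0310819  -0.39165852  1.65984344]
[[476.63558139   0.         288.09145775]
 [  0.         476.63558139 207.83431637]
 [  0.           0.           1.        ]] -0.1128988525423492 [ 2.20097706 -2.1528649   0.10096846] [-0.02147937  0.49249879  1.21363065]
{'time_s': 0.1, 'joint_positions': array([-8.09299906e+01,  3.02748378e+01,  8.21497074e+01, -1.05097917e-04,
        6.76886688e+01, -1.02265661e+01]), 'qvel': array([ 0.13307989, -0.14443608, -0.25779993, -0.08269646,  0.04143811,
        0.07635915]), 'tau': array([ 4.95683598e-04, -4.40986204e+01, -1.77150822e+01,  6.33980683e-02,
        5.34007244e-02, -4.80819472e-05]), 'position': array([ 0.20646494, -0.58921091,  0.22165295]), 'tcp_rot': array([[-3.13167724e-04,  9.43820528e-01,  3.30458337e-01],
       [ 1.95098135e-03,  3.30458301e-01, -9.43818576e-01],
       [-9.99998048e-01,  3.49144537e-04, -1.94486512e-03]]), 'force': array([-0.20243365, -0.46457862, -1.10491082]), 'moment': array([ 0.00557675,  0.06462817, -0.00316379]), 'opening': 1.0029405557753124}
```

View pics/scene0.png

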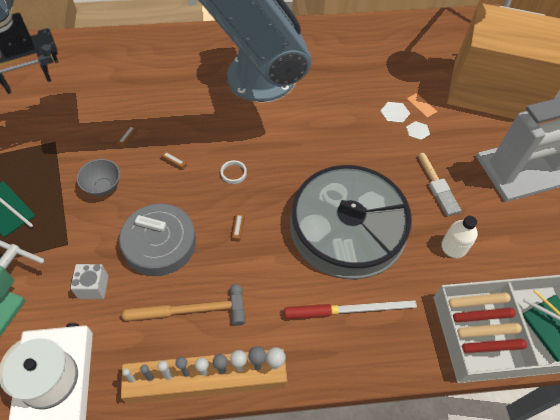

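View pics/top0.png

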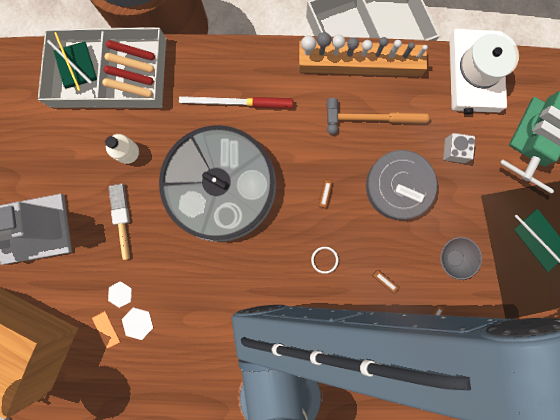

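The bar on the anvil shows at scene (150,223) and top (410,193). The brown look-alikes are at top (326,194), (386,281) and maybe (438,312). The carousel is at top (218,183), with the stock bars at (229,153) and the opening at upper left. Next I'll enlarge these.

```bash
cat > h.py <<'E'
import numpy as np,cv2,pickle
def und(c,px):
    K=c["intrinsics"]; p=np.atleast_2d(np.array(px,float))
    d=np.array([c["k1"],0,0,0,0.])
    return cv2.undistortPoints(p[:,None],K,d)[:,0]
def at_z(c,px,z):
    R=cv2.Rodrigues(np.array(c["rvec"],float))[0]; C=-R.T@c["tvec"]
    n=und(c,px); d=np.c_[n,np.ones(len(n))]@R
    return C+d*((z-C[2])/d[:,2])[:,None]
def proj(c,P):
    return cv2.projectPoints(np.atleast_2d(np.array(P,float)),np.array(c["rvec"],float),np.array(c["tvec"],float),c["intrinsics"],np.array([c["k1"],0,0,0,0.]))[0][:,0]
E
python3 - <<'E'
from h import *
from rig import *
c={n:pickle.load(open(n+"0.pkl","rb")) for n in("scene","top")}
Z={"carousel":0,"cover":.064,"knob":.086,"stock_bars_mid":.02,"anvil":.05,"bar_mid":.068,"stock_rings_mid":.01}
for t in Z:
  for n in c:
    for d in trace(n,t)[:4]:
        m=d["mask"].astype(np.uint8); 
        if m.sum()<3: continue
        r=cv2.minAreaRect(cv2.findNonZero(m))
        print(t,n,round(d["p"],2),np.round(d["at"]),m.sum(),np.round(at_z(c[n],[d["at"]],Z[t])[0],3),np.round(r[0]),np.round(r[1]),round(r[2]))
a=cv2.resize(c["top"]["pixels"][110:260,150:290],None,fx=4,fy=4,interpolation=cv2.INTER_CUBIC)
cv2.imwrite("pics/ct.png",a[:,:,::-1])
a=cv2.resize(c["top"]["pixels"][140:300,300:460],None,fx=3.7,fy=3.7,interpolation=cv2.INTER_CUBIC)
cv2.imwrite("pics/at.png",a[:,:,::-1])
a=cv2.resize(c["scene"]["pixels"][155:285,280:420],None,fx=4,fy=4,interpolation=cv2.INTER_CUBIC)
cv2.imwrite("pics/cs.png",a[:,:,::-1])
E
```

```text
carousel top 0.62 [218. 183.] 10563 [0.557 0.178 0.   ] [217. 183.] [116. 114.] 27
cover scene 0.81 [342. 212.] 8290 [0.545 0.152 0.064] [352. 216.] [102. 117.] 90
cover top 0.55 [223. 190.] 9215 [0.53  0.155 0.064] [216. 182.] [115. 114.] 22
knob scene 0.74 [344. 211.] 8354 [0.556 0.152 0.086] [352. 216.] [102. 118.] 90
knob top 0.92 [223. 189.] 9175 [0.531 0.152 0.086] [216. 182.] [114. 115.] 90
stock_bars_mid top 0.27 [219. 181.] 10784 [0.559 0.172 0.02 ] [217. 184.] [115. 116.] 90
anvil scene 0.96 [157. 240.] 4081 [ 0.573 -0.302  0.05 ] [158. 239.] [71. 76.] 67
anvil scene 0.52 [344. 213.] 8463 [0.542 0.158 0.05 ] [352. 216.] [102. 118.] 90
anvil top 0.65 [121. 213.] 906 [0.467 0.418 0.05 ] [121. 222.] [75. 17.] 83
anvil top 0.64 [399. 187.] 3772 [ 0.551 -0.295  0.05 ] [402. 185.] [69. 71.] 45
bar_mid scene 0.79 [148. 223.] 314 [ 0.534 -0.32   0.068] [150. 223.] [31. 10.] 15
bar_mid scene 0.68 [125. 137.] 195 [ 0.263 -0.388  0.068] [126. 136.] [ 9. 24.] 39
bar_mid scene 0.6 [173. 160.] 235 [ 0.349 -0.26   0.068] [173. 160.] [27.  9.] 27
bar_mid scene 0.48 [238. 226.] 239 [ 0.565 -0.106  0.068] [239. 226.] [27. 10.] 90
bar_mid top 0.81 [385. 281.] 255 [ 0.313 -0.255  0.068] [385. 281.] [29.  9.] 40
bar_mid top 0.72 [407. 194.] 277 [ 0.532 -0.311  0.068] [410. 192.] [30. 10.] 25
bar_mid top 0.67 [460. 256.] 1431 [ 0.378 -0.446  0.068] [461. 258.] [42. 41.] 45
bar_mid top 0.59 [324. 194.] 231 [ 0.526 -0.101  0.068] [325. 193.] [ 9. 28.] 13
stock_rings_mid top 0.69 [400. 184.] 3698 [ 0.564 -0.306  0.01 ] [401. 185.] [71. 70.] 31
```

View pics/ct.png

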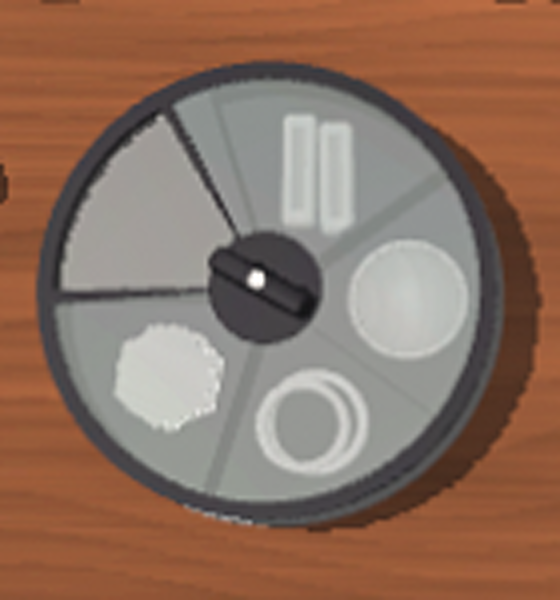

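View pics/at.png

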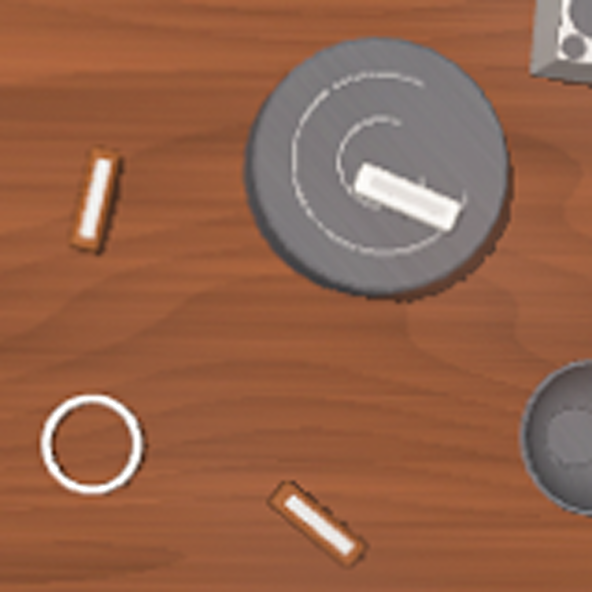

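View pics/cs.png

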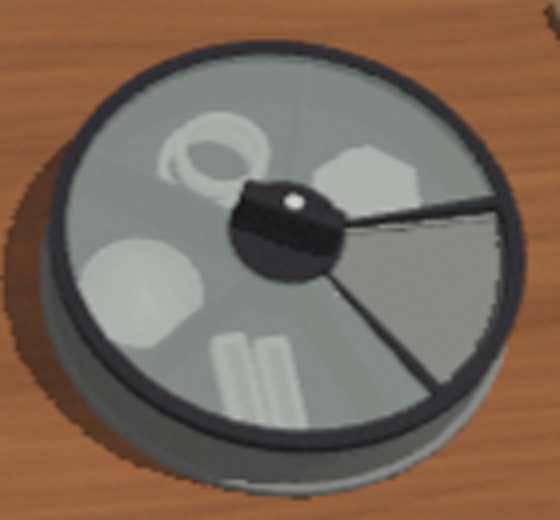

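```bash
python3 - <<'E'
from h import *
from scipy.optimize import least_squares
c={n:pickle.load(open(n+"0.pkl","rb")) for n in("scene","top")}
def cr(p,o,s): return np.array(p,float)/s+np.array(o)-0.5+0.5/s
T=lambda p:cr(p,(150,110),4)
S=lambda p:cr(p,(280,155),4)
# dark rim segmentation: outer ellipse points by hand from crops
for n,f,pts in (("top",T,[(38,285),(60,180),(130,100),(265,62),(380,90),(455,160)]),("scene",S,[(55,190),(110,100),(265,42),(400,80),(500,180),(524,260)])):
    P=at_z(c[n],f(pts),.065)[:,:2]
    r=least_squares(lambda q:np.hypot(*(P-q).T)-.146,[.55,.16]); print(n,"ctr",r.x,np.round(r.fun*1000,1))
    r=least_squares(lambda q:np.hypot(*(P-q[:2]).T)-q[2],[.55,.16,.146]); print("  free",r.x)
C=np.array([.55,.16])
def ang(n,f,a,b,z):
    P=at_z(c[n],f([a,b]),z)[:,:2]; d=P[1]-P[0]; return P,np.degrees(np.arctan2(d[1],d[0]))
for nm,a,b,z in (("cl/bars",(255,225),(215,95),.058),("bars/domes",(330,255),(445,178),.058),("dom/rings",(315,335),(430,410),.058),("ring/hex",(262,345),(212,490),.058),("lip1",(240,235),(165,105),.067),("lip2",(210,290),(60,297),.067),("knob",(300,300),(222,258),.098)):
    P,a=ang("top",T,a,b,z); print(nm,np.round(P,3).tolist(),round(a,1))
# dark mask of knob etc. later; stock bars
P=at_z(c["top"],T([(285,115),(352,123),(350,233),(283,222)]),.024);print(P.mean(0))
P=at_z(c["scene"],S([(212,335),(285,335),(307,425),(235,425)]),.024);print(P.mean(0))
# bar & anvil
for n in c:
    m=None
A=lambda p:cr(p,(300,140),3.7)
P=at_z(c["top"],A([(362,163),(463,204),(452,231),(354,190)]),.068);print(P[:,:2],P.mean(0))
print(np.linalg.norm(P[0]-P[1]),np.linalg.norm(P[1]-P[2]))
a=cv2.resize(c["scene"]["pixels"][195:280,105:205],None,fx=6,fy=6,interpolation=cv2.INTER_CUBIC)
cv2.imwrite("pics/as.png",a[:,:,::-1])
a=cv2.resize(c["top"]["pixels"][140:230,360:450],None,fx=6,fy=6,interpolation=cv2.INTER_CUBIC)
cv2.imwrite("pics/at2.png",a[:,:,::-1])
E
```

```text
top ctr [0.55280506 0.17494344] [-3.1  1.4  2.1 -1.7 -0.5 -0.5]
  free [0.55587828 0.17592792 0.14356353]
scene ctr [0.55328022 0.17138084] [-2.  -1.   2.3 -0.8 -1.8 -0.5]
  free [0.5510058  0.17206994 0.1441886 ]
cl/bars [[0.593, 0.182], [0.677, 0.211]] 19.2
bars/domes [[0.574, 0.133], [0.625, 0.062]] -54.5
dom/rings [[0.523, 0.141], [0.477, 0.067]] -121.8
ring/hex [[0.516, 0.175], [0.424, 0.203]] 162.9
lip1 [[0.584, 0.19], [0.667, 0.241]] 31.8
lip2 [[0.549, 0.207], [0.543, 0.303]] 93.8
knob [[0.54, 0.146], [0.565, 0.195]] 63.0
[0.63390662 0.14757735 0.024     ]
[0.62827025 0.14787913 0.024     ]
[[ 0.55610195 -0.28535768]
 [ 0.52960142 -0.35538689]
 [ 0.51086459 -0.3476309 ]
 [ 0.53739139 -0.27981716]] [ 0.53348984 -0.31704816  0.068     ]
0.07487568072176451 0.02027865539174957
```

View pics/as.png

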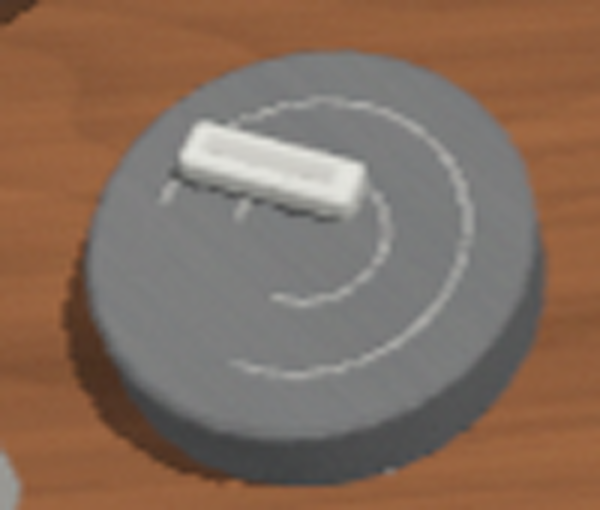

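View pics/at2.png

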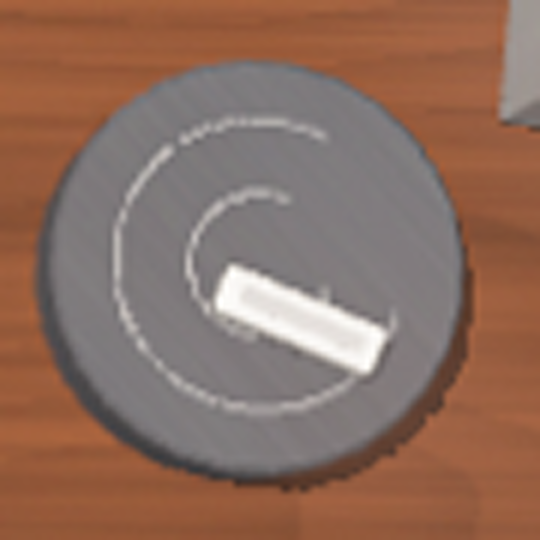

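Both crops show the silver bar on the anvil (top at about (410,193), brown items have wooden edges), so that is the loose bar. Model overlay check of the carousel fit.

```bash
cat > ov.py <<'E'
from h import *
def draw(c,C,wall,op,roi,fn,s=5,bar=None,anv=None):
    x0,y0,x1,y1=roi
    im=cv2.resize(np.ascontiguousarray(c["pixels"][y0:y1,x0:x1,::-1]),None,fx=s,fy=s,interpolation=cv2.INTER_CUBIC)
    def pl(P,col):
        q=(proj(c,P)-[x0,y0]+.5)*s-.5; cv2.polylines(im,[np.round(q).astype(np.int32)],False,col,1,cv2.LINE_AA)
    t=np.linspace(0,2*np.pi,90); C=np.array(C)
    pol=lambda r,a,z:np.r_[C+r*np.array([np.cos(a),np.sin(a)]),z]
    pl([pol(.146,a,.065) for a in t],(0,255,0)); pl([pol(.036,a,.066) for a in t],(0,255,0))
    for k in range(5):
        a=np.radians(wall+72*k); pl([pol(.036,a,.058),pol(.138,a,.058)],(0,0,255))
    o=np.radians(op)
    for d in(-1,1):
        a=o+d*np.pi/6; pl([pol(.036,a,.067),pol(.135,a,.067)],(255,255,0))
    pl([pol(-.033,o,.098),pol(.033,o,.098)],(255,0,255))
    if anv is not None: pl([[anv[0]+.09*np.cos(a),anv[1]+.09*np.sin(a),.05] for a in t],(0,255,0))
    if bar is not None:
        b=np.radians(bar[2]);u=np.array([np.cos(b),np.sin(b)]);v=np.array([-u[1],u[0]])
        for z in(bar[3],bar[3]+.018): pl([np.r_[np.array(bar[:2])+i*.037*u+j*.011*v,z] for i,j in((1,1),(-1,1),(-1,-1),(1,-1),(1,1))],(0,0,255))
    cv2.imwrite(fn,im); return im
E
python3 - <<'E'
from ov import *
c={n:pickle.load(open(n+"0.pkl","rb")) for n in("scene","top")}
B=(.5335,-.317,69.5,.05)
kw=dict(C=(.553,.173),wall=18.3,op=62.7,bar=B,anv=(.556,-.296))
a=draw(c["top"],roi=(155,115,285,245),fn="pics/o1.png",s=3,**kw)
b=draw(c["scene"],roi=(285,160,415,280),fn="pics/o2.png",s=3,**kw)
d=draw(c["top"],roi=(360,145,445,225),fn="pics/o3.png",s=4,**kw)
e=draw(c["scene"],roi=(110,195,205,275),fn="pics/o4.png",s=4,**kw)
o=np.zeros((740,800,3),np.uint8)
for im,x,y in((a,0,0),(b,400,0),(d,0,400),(e,400,400)):o[y:y+im.shape[0],x:x+im.shape[1]]=im[:740-y,:800-x]
cv2.imwrite("pics/o.png",cv2.resize(o,(640,592)) if 0 else o[:, :][:740]); cv2.imwrite("pics/oa.png",o[:395]);cv2.imwrite("pics/ob.png",o[395:])
E
```

```text
(no output)
```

View pics/oa.png

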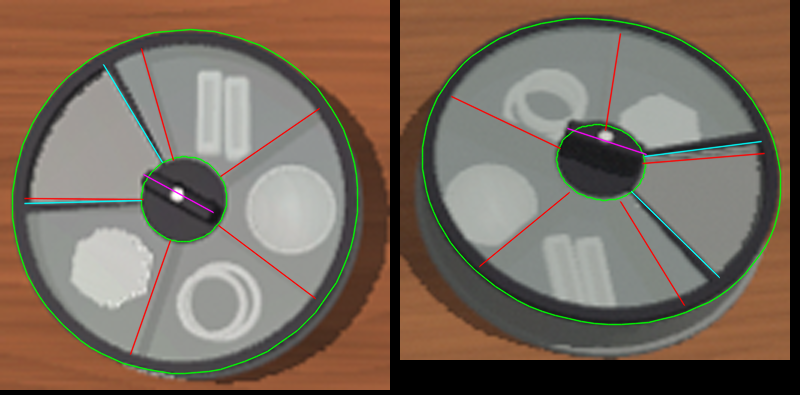

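View pics/ob.png

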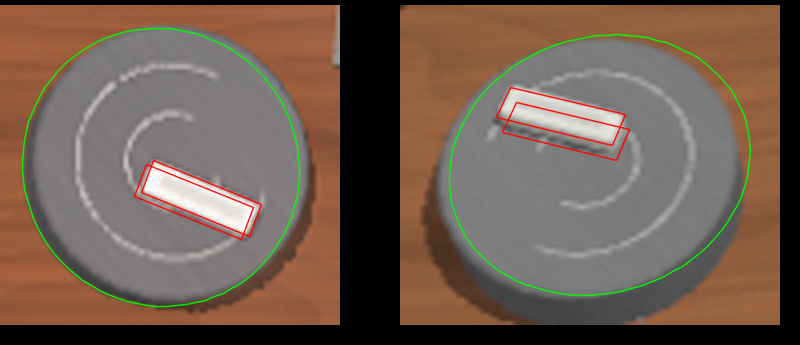

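>>> {"method": "play_rows", "body": {
  "rows": [
    [[0,0.02,-0.021,-1.5,0,0,0.087],[0,0.05,-0.052,-4,0,0,0.087],[0,0.08,-0.084,-6,0,0,0.087],[0,0.11,-0.115,-8,0,0,0.087],[0,0.14,-0.147,-10,0,0,0.087],[0,0.17,-0.178,-12.5,0,0,0.087],[0,0.2,-0.21,-15,0,0,0.087],[0,0.23,-0.241,-17,0,0,0.087],[0,0.26,-0.272,-19,0,0,0.087],[0,0.29,-0.304,-21.5,0,0,0.087],[0,0.32,-0.335,-24,0,0,0.087],[0,0.34,-0.356,-26,0,0,0.087]]
  ]
}}

```text
time_s: 2.0
position: [0.4103, -0.139, 0.2228]
tcp_rot: [[0.0, 0.701, 0.713], [0.0, 0.713, -0.701], [-1.0, 0.001, 0.0]]
force: [-0.4, 0.5, -0.8]
opening: 0.998
```

>>> {"method": "play_rows", "body": {
  "rows": [
    [[0,0.03,-0.011,-2,0,0,0.087],[0,0.065,-0.024,-4,0,0,0.087],[0,0.105,-0.038,-6,0,0,0.087],[0,0.145,-0.053,-8,0,0,0.087],[0,0.185,-0.068,-10,0,0,0.087],[0,0.22,-0.081,-12,0,0,0.087],[0,0.255,-0.094,-14,0,0,0.087],[0,0.285,-0.105,-16,0,0,0.087],[0,0.31,-0.114,-17,0,0,0.087],[0.02,0.324,-0.119,-17,0,0,0.087],[0.05,0.324,-0.119,-17,0,0,0.087],[0.05,0.324,-0.119,-17,0,0,0.087]]
  ]
}}

```text
time_s: 3.2
position: [0.5502, 0.1727, 0.1691]
tcp_rot: [[-0.008, 0.464, 0.886], [-0.001, 0.886, -0.464], [-1.0, -0.005, -0.007]]
force: [-0.3, -0.1, -0.2]
opening: 0.998
```

```bash
python3 - <<'E'
from rig import *
import cv2
from h import *
s=read_state();print(s["time_s"],s["position"],s["tcp_rot"],s["joint_positions"],s["force"])
c=capture("scene")
a=cv2.resize(c["pixels"][120:290,270:430],None,fx=3.5,fy=3.5,interpolation=cv2.INTER_CUBIC)
cv2.imwrite("pics/k1.png",a[:,:,::-1])
E
```

```text
3.2 [0.55015493 0.17269185 0.16914065] [[-0.00847671  0.46386027  0.88586782]
 [-0.00107962  0.88589489 -0.46388477]
 [-0.99996349 -0.00488862 -0.00700868]] [ 6.33243094e+00  3.05315952e+01  9.18387932e+01 -9.31676382e-03
  5.81191570e+01  3.39752108e+01] [-0.32763069 -0.12685507 -0.23612118]
```

View pics/k1.png

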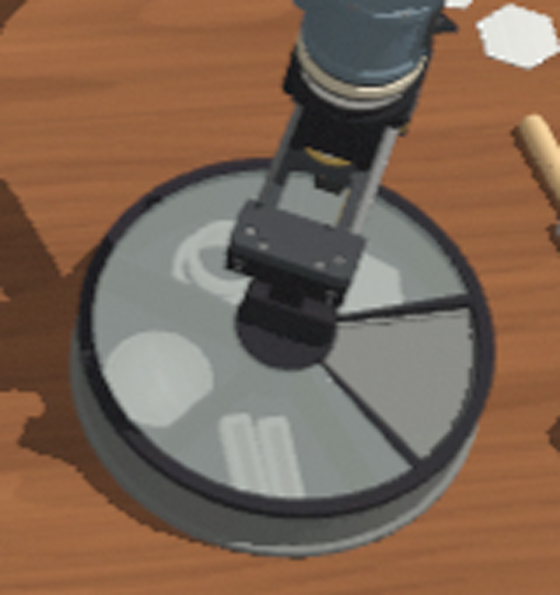

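The open fingers hang over the wing knob, at about (286,305) in the crop, and the jaws look square to it. Now I'll descend and close.

>>> {"method": "play_rows", "body": {
  "rows": [
    [[0.02,0,0,0,0,0,0.087],[0.045,0,0,0,0,0,0.087],[0.07,0,0,0,0,0,0.087],[0.088,0,0,0,0,0,0.087],[0.098,0,0,0,0,0,0.087],[0.098,0,0,0,0,0,0.087],[0.098,0,0,0,0,0,0.06],[0.098,0,0,0,0,0,0.03],[0.098,0,0,0,0,0,0.012],[0.098,0,0,0,0,0,0.012],[0.098,0,0,0,0,0,0.012],[0.098,0,0,0,0,0,0.012]]
  ]
}}

```text
time_s: 4.45
position: [0.5532, 0.1725, 0.0747]
tcp_rot: [[0.0, 0.465, 0.885], [0.0, 0.885, -0.465], [-1.0, 0.0, 0.0]]
force: [-1.7, -0.3, -0.3]
opening: 0.537
```

>>> {"method": "play_rows", "body": {
  "rows": [
    [[0,0,0,0,0,0,0.012],[0,0,0,0,0,0,0.012],[0,0,0,0,0,0,0.012],[0,0,0,0,0,0,0.012],[0,0,0,0,0,0,0.012],[0,0,0,0,0,0,0.012]]
  ]
}}

```text
time_s: 5.05
position: [0.5504, 0.1738, 0.0743]
tcp_rot: [[-0.005, 0.466, 0.885], [0.002, 0.885, -0.466], [-1.0, -0.001, -0.006]]
force: [-4.3, 4.2, 3.1]
opening: 0.184
```

>>> {"method": "play_rows", "body": {
  "rows": [
    [[0,0,-0.002,3,0,0,0.01],[0,0,-0.002,9,0,0,0.01],[0,0,-0.002,16,0,0,0.01],[0,0,-0.002,23,0,0,0.01],[0,0,-0.002,30,0,0,0.01],[0,0,-0.002,37,0,0,0.01],[0,0,-0.002,44,0,0,0.01],[0,0,-0.002,51,0,0,0.01],[0,0,-0.002,58,0,0,0.01],[0,0,-0.002,65,0,0,0.01],[0,0,-0.002,71,0,0,0.01],[0,0,-0.002,76,0,0,0.01]]
  ]
}}

```text
time_s: 6.25
position: [0.5507, 0.1731, 0.0744]
tcp_rot: [[-0.001, 0.971, -0.24], [-0.001, -0.24, -0.971], [-1.0, -0.001, 0.001]]
force: [-1.1, -0.9, 0.3]
opening: 0.182
```

>>> {"method": "play_rows", "body": {
  "rows": [
    [[0,0,0,3,0,0,0.01],[0,0,0,4,0,0,0.01],[0,0,0,4,0,0,0.01],[0,0,0,4,0,0,0.01]]
  ]
}}

```text
time_s: 6.65
position: [0.5507, 0.1731, 0.0744]
tcp_rot: [[-0.002, 0.953, -0.304], [-0.0, -0.304, -0.953], [-1.0, -0.001, 0.001]]
force: [-2.7, -2.4, 0.6]
opening: 0.178
```

```bash
python3 - <<'E'
from rig import *
import cv2
from h import *
s=read_state();print(s["time_s"],s["position"],s["tcp_rot"],s["joint_positions"],s["force"],s["moment"])
C=[]
for n,(x0,y0,x1,y1) in (("scene",(270,120,430,290)),("top",(150,110,310,280))):
    c=capture(n);pickle.dump(c,open(n+"1.pkl","wb"))
    C.append(cv2.resize(c["pixels"][y0:y1,x0:x1],None,fx=2.5,fy=2.5,interpolation=cv2.INTER_CUBIC))
cv2.imwrite("pics/k2.png",np.hstack(C)[:,:,::-1])
E
```

```text
6.65 [0.55067617 0.17308851 0.07437082] [[-1.55511793e-03  9.52823310e-01 -3.03521533e-01]
 [-4.85727861e-04 -3.03522584e-01 -9.52824121e-01]
 [-9.99998673e-01 -1.33432501e-03  9.34826242e-04]] [ 6.37180881e+00  3.84518293e+01  9.57395443e+01 -2.47444737e-02
  4.59002690e+01  1.14058325e+02] [-2.74220878 -2.35028778  0.56817143] [-0.0723114   0.2445238  -0.01725793]
```

View pics/k2.png

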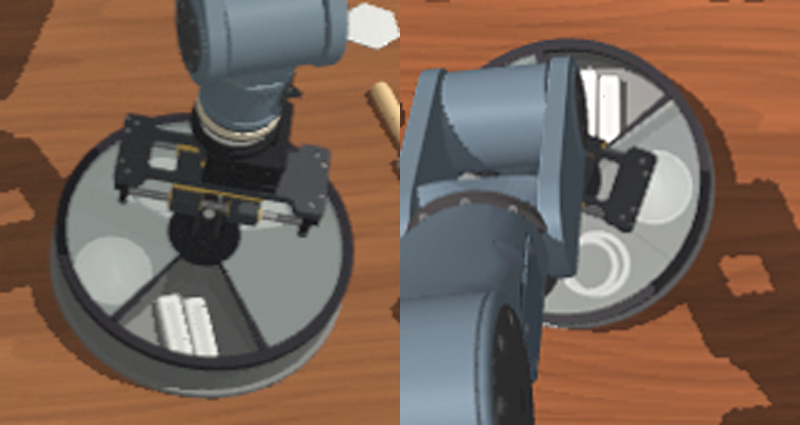

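The opening now stands over the bars, with lips at scene-crop (130,305) and (255,330). I'll release the knob and rise.

>>> {"method": "play_rows", "body": {
  "rows": [
    [[0,0,0,0,0,0,0.04],[0,0,0,0,0,0,0.06],[0,0,0,0,0,0,0.06],[0,0,0,0,0,0,0.06],[0,0,0,0,0,0,0.06],[-0.015,0,0,0,0,0,0.06],[-0.04,0,0,0,0,0,0.06],[-0.08,0,0,0,0,0,0.06],[-0.12,0,0,0,0,0,0.06],[-0.15,0,0,0,0,0,0.06],[-0.15,0,0,0,0,0,0.06]]
  ]
}}

```text
time_s: 7.85
position: [0.5547, 0.174, 0.2296]
tcp_rot: [[0.011, 0.953, -0.304], [0.001, -0.304, -0.953], [-1.0, 0.01, -0.005]]
force: [-0.4, 0.3, -0.4]
opening: 0.689
```

>>> {"method": "play_rows", "body": {
  "rows": [
    [[0,0.006,0.02,-4,0,0,0.06],[0,0.016,0.057,-11,0,0,0.06],[0,0.027,0.097,-18,0,0,0.06],[0,0.038,0.137,-26,0,0,0.06],[0,0.05,0.179,-34,0,0,0.06],[0,0.062,0.221,-42,0,0,0.06],[0,0.073,0.262,-50,0,0,0.06],[0,0.085,0.304,-58,0,0,0.06],[0,0.097,0.345,-66,0,0,0.06],[0,0.108,0.387,-73,0,0,0.06],[0,0.12,0.429,-80,0,0,0.06],[0,0.13,0.463,-87,0,0,0.06]]
  ]
}}

```text
time_s: 9.05
position: [0.5335, -0.3094, 0.2232]
tcp_rot: [[-0.001, 0.35, 0.937], [0.001, 0.937, -0.35], [-1.0, 0.0, -0.002]]
force: [-0.1, 0.4, -0.2]
opening: 0.688
```

```bash
python3 - <<'E'
from rig import *
import cv2
from ov import *
s=read_state();print(s["time_s"],s["position"],s["tcp_rot"],s["joint_positions"])
c={}
for n in ("scene","top"):
    c[n]=capture(n);pickle.dump(c[n],open(n+"2.pkl","wb"))
kw=dict(C=(.551,.173),wall=18.3,op=-17.7)
a=draw(c["top"],roi=(155,115,285,245),fn="pics/o1.png",s=3,**kw)
b=draw(c["scene"],roi=(285,160,415,290),fn="pics/o2.png",s=3,**kw)
cv2.imwrite("pics/p.png",np.hstack([a,b]))
a=c["top"]["pixels"][120:240,155:285]
b=c["scene"]["pixels"][160:280,285:415]
cv2.imwrite("pics/pr.png",cv2.resize(np.hstack([a,b]),None,fx=3,fy=3,interpolation=cv2.INTER_CUBIC)[:,:,::-1])
E
```

```text
9.05 [ 0.53354978 -0.30936892  0.22318444] [[-1.32463478e-03  3.49968829e-01  9.36760409e-01]
 [ 7.83435962e-04  9.36761307e-01 -3.49968056e-01]
 [-9.99998816e-01  2.70311934e-04 -1.51504477e-03]] [-4.04671871e+01  2.95782439e+01  8.32132133e+01 -1.63770749e-02
  6.72954162e+01 -1.99754568e+01]
```

View pics/p.png

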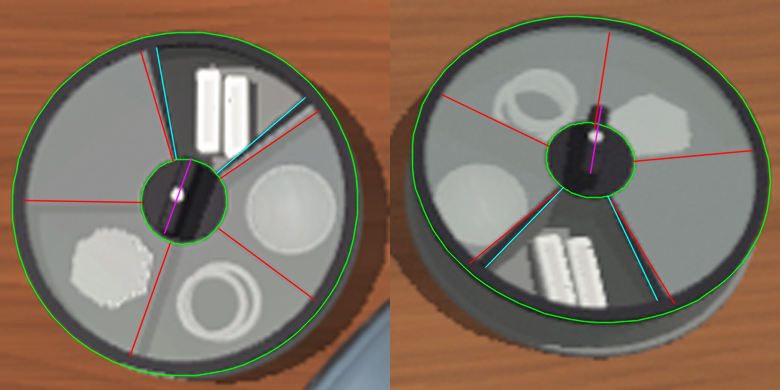

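View pics/pr.png

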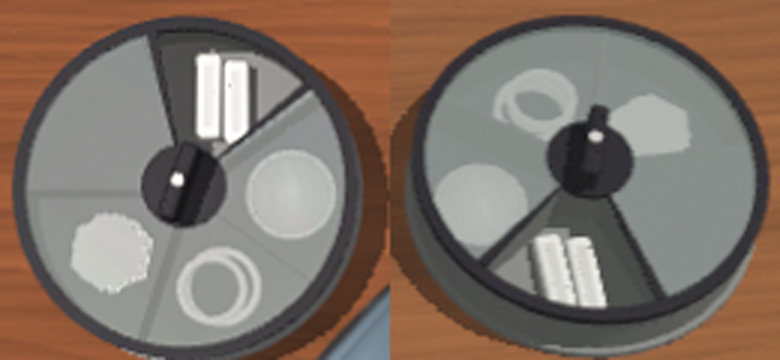

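The opening matches the model in both views: lips on the cyan lines, bars compartment clear inside them at top (229,150) and scene (475,245)/3. Now I'll go down over the loose bar.

>>> {"method": "play_rows", "body": {
  "rows": [
    [[0.02,-0.005,0.001,0,0,0,0.06],[0.05,-0.0105,0.0015,0,0,0,0.06],[0.08,-0.0105,0.0015,0,0,0,0.06],[0.105,-0.0105,0.0015,0,0,0,0.06],[0.125,-0.0105,0.0015,0,0,0,0.06],[0.135,-0.0105,0.0015,0,0,0,0.06],[0.135,-0.0105,0.0015,0,0,0,0.06]]
  ]
}}

```text
time_s: 9.85
position: [0.531, -0.3158, 0.0875]
tcp_rot: [[-0.003, 0.354, 0.935], [0.003, 0.935, -0.354], [-1.0, 0.002, -0.004]]
force: [-0.5, -0.6, -0.8]
opening: 0.688
```

```bash
python3 - <<'E'
from rig import *
import cv2
from h import *
s=read_state();print(s["time_s"],s["position"],s["tcp_rot"])
C=[]
for n,(x0,y0,x1,y1) in (("scene",(100,160,220,280)),("top",(350,140,470,260))):
    c=capture(n)
    C.append(cv2.resize(c["pixels"][y0:y1,x0:x1],None,fx=3.3,fy=3.3,interpolation=cv2.INTER_CUBIC))
cv2.imwrite("pics/b1.png",np.hstack(C)[:,:,::-1])
E
```

```text
9.85 [ 0.53098889 -0.31578791  0.08752354] [[-0.00346654  0.3535316   0.93541616]
 [ 0.00327868  0.93542077 -0.35352119]
 [-0.99998862  0.00184143 -0.00440179]]
```

View pics/b1.png

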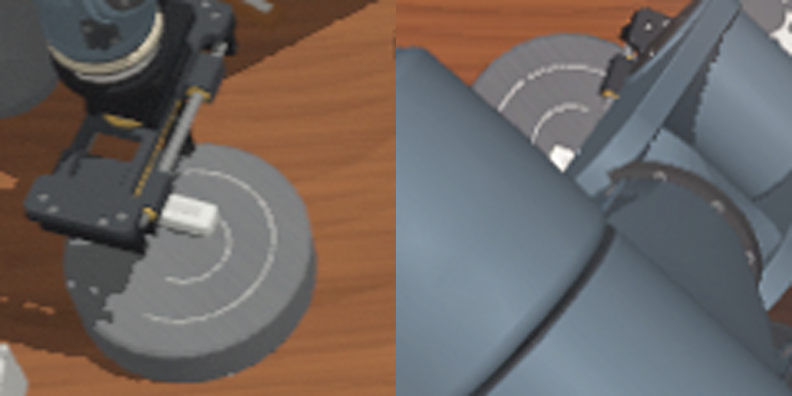

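The bar's end sticks out between the fingers (scene crop (190,213)) and is lined up with them. I'll descend and close.

>>> {"method": "play_rows", "body": {
  "rows": [
    [[0.01,0,0,0,0,0,0.06],[0.02,0,0,0,0,0,0.06],[0.03,0,0,0,0,0,0.06],[0.036,0,0,0,0,0,0.06],[0.036,0,0,0,0,0,0.06],[0.036,0,0,0,0,0,0.06]]
  ]
}}

```text
time_s: 10.55
position: [0.5321, -0.3175, 0.0533]
tcp_rot: [[-0.0, 0.354, 0.935], [0.0, 0.935, -0.354], [-1.0, 0.0, -0.0]]
force: [0.3, 0.3, 0.5]
opening: 0.686
```

>>> {"method": "play_rows", "body": {
  "rows": [
    [[0,0,0,0,0,0,0.04],[0,0,0,0,0,0,0.03],[0,0,0,0,0,0,0.02],[0,0,0,0,0,0,0.016],[0,0,0,0,0,0,0.016],[0,0,0,0,0,0,0.016],[0,0,0,0,0,0,0.016],[0,0,0,0,0,0,0.016]]
  ]
}}

```text
time_s: 11.35
position: [0.5319, -0.3174, 0.0537]
tcp_rot: [[-0.0, 0.353, 0.935], [0.0, 0.935, -0.353], [-1.0, 0.0, -0.0]]
force: [-1.2, 0.3, 1.6]
opening: 0.247
```

>>> {"method": "play_rows", "body": {
  "rows": [
    [[0,0,0,0,0,0,0.01],[0,0,0,0,0,0,0.01],[-0.005,0,0,0,0,0,0.01],[-0.015,0,0,0,0,0,0.01],[-0.03,0,0,0,0,0,0.01],[-0.05,0,0,0,0,0,0.01],[-0.075,0,0,0,0,0,0.01],[-0.1,0,0,0,0,0,0.01],[-0.125,0,0,0,0,0,0.01],[-0.145,0,0,0,0,0,0.01],[-0.146,0,0,0,0,0,0.01],[-0.146,0,0,0,0,0,0.01]]
  ]
}}

```text
time_s: 12.55
position: [0.5322, -0.3175, 0.2004]
tcp_rot: [[0.001, 0.353, 0.935], [-0.001, 0.935, -0.353], [-1.0, -0.0, 0.001]]
force: [-0.8, -0.2, -2.9]
opening: 0.248
```

```bash
python3 - <<'E'
from rig import *
import cv2
from h import *
s=read_state();print(s["time_s"],s["position"],s["force"],s["moment"],s["opening"])
c=capture("scene");pickle.dump(c,open("scene3.pkl","wb"))
cv2.imwrite("pics/l1.png",cv2.resize(c["pixels"][120:280,80:240],None,fx=3.5,fy=3.5,interpolation=cv2.INTER_CUBIC)[:,:,::-1])
E
```

```text
12.55 [ 0.53216439 -0.31746204  0.20036984] [-0.84986241 -0.18278035 -2.86132706] [-0.00753354 -0.02583259 -0.01581058] 0.24844793557438574
```

View pics/l1.png

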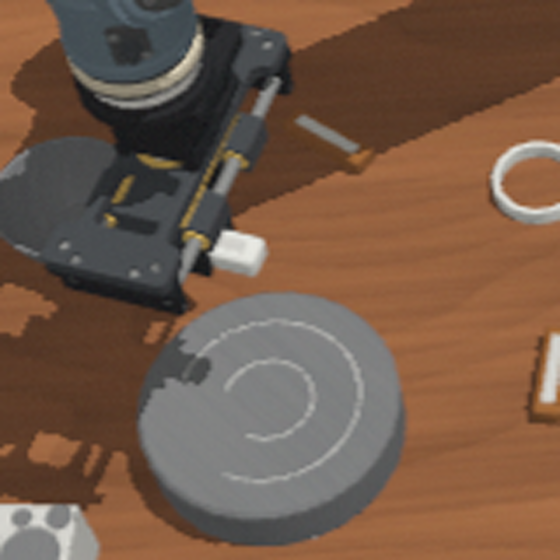

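>>> {"method": "play_rows", "body": {
  "rows": [
    [[0,0.02,-0.003,-4,0,0,0.01],[0,0.05,-0.007,-11,0,0,0.01],[0,0.085,-0.013,-18,0,0,0.01],[0,0.12,-0.018,-25,0,0,0.01],[0,0.16,-0.024,-32,0,0,0.01],[0,0.2,-0.03,-39,0,0,0.01],[0,0.24,-0.036,-46,0,0,0.01],[0,0.28,-0.042,-53,0,0,0.01],[0,0.32,-0.047,-60,0,0,0.01],[0,0.36,-0.053,-67,0,0,0.01],[0,0.4,-0.059,-74,0,0,0.01],[0,0.43,-0.064,-81,0,0,0.01]]
  ]
}}

```text
time_s: 13.8
position: [0.6233, 0.11, 0.1975]
tcp_rot: [[-0.004, -0.872, 0.49], [0.001, 0.49, 0.872], [-1.0, 0.003, -0.001]]
force: [-0.1, -1.0, -4.0]
opening: 0.244
```

>>> {"method": "play_rows", "body": {
  "rows": [
    [[0,0.006,0.019,-6,0,0,0.01],[0,0.01,0.032,-10,0,0,0.01],[0,0.0117,0.0386,-12,0,0,0.01],[0.02,0.0117,0.0386,-12,0,0,0.01],[0.05,0.0117,0.0386,-12,0,0,0.01],[0.08,0.0117,0.0386,-12,0,0,0.01],[0.1,0.0117,0.0386,-12,0,0,0.01],[0.105,0.0117,0.0386,-12,0,0,0.01],[0.105,0.0117,0.0386,-12,0,0,0.01]]
  ]
}}

```text
time_s: 14.7
position: [0.6323, 0.1461, 0.0931]
tcp_rot: [[-0.003, -0.952, 0.305], [-0.0, 0.305, 0.952], [-1.0, 0.003, -0.001]]
force: [0.2, 0.5, -3.7]
opening: 0.251
```

```bash
python3 - <<'E'
from rig import *
import cv2
from ov import *
s=read_state();print(s["time_s"],s["position"],s["tcp_rot"],s["force"],s["opening"])
c={}
for n in ("scene","top"):
    c[n]=capture(n)
u=s["position"]
kw=dict(C=(.551,.173),wall=18.3,op=-17.7,bar=(u[0],u[1],-17.7,u[2]-.003))
a=draw(c["top"],roi=(155,100,285,230),fn="pics/o1.png",s=3,**kw)
kw["bar"]=None
b=draw(c["scene"],roi=(285,160,415,290),fn="pics/o2.png",s=3,**kw)
cv2.imwrite("pics/p2.png",np.hstack([a,b]))
E
```

```text
14.7 [0.63231877 0.14608168 0.0930559 ] [[-3.27277808e-03 -9.52412107e-01  3.04795778e-01]
 [-3.33293228e-04  3.04798433e-01  9.52416823e-01]
 [-9.99994589e-01  3.01546253e-03 -1.31497013e-03]] [ 0.22659793  0.46527981 -3.65973718] 0.25072783059014997
```

View pics/p2.png

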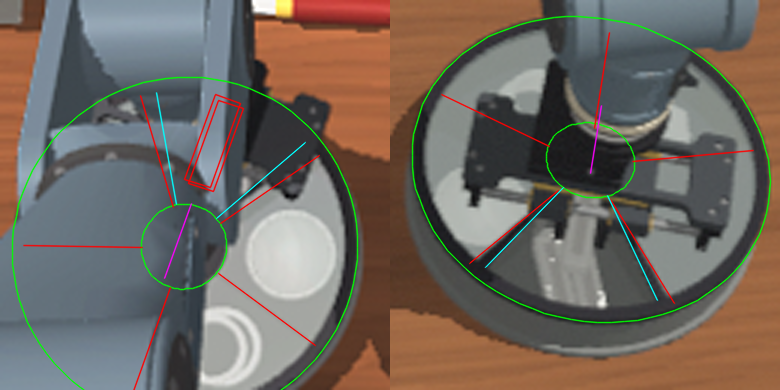

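Bar, fingers and opening line up: fingers at scene-crop (540,215) and (610,215) sit between the lips. I'll lower in stages with force checks.

>>> {"method": "play_rows", "body": {
  "rows": [
    [[0.008,0,0,0,0,0,0.01],[0.016,0,0,0,0,0,0.01],[0.024,0,0,0,0,0,0.01],[0.032,0,0,0,0,0,0.01],[0.04,0,0,0,0,0,0.01],[0.048,0,0,0,0,0,0.01],[0.056,0,0,0,0,0,0.01],[0.06,0,0,0,0,0,0.01],[0.06,0,0,0,0,0,0.01]]
  ]
}}

```text
time_s: 15.7
position: [0.6327, 0.1466, 0.0336]
tcp_rot: [[-0.002, -0.953, 0.304], [-0.0, 0.304, 0.953], [-1.0, 0.002, -0.001]]
force: [-0.6, 1.0, -4.2]
opening: 0.251
```

>>> {"method": "play_rows", "body": {
  "rows": [
    [[0.002,0,0,0,0,0,0.01],[0.004,0,0,0,0,0,0.01],[0.006,0,0,0,0,0,0.01],[0.006,0,0,0,0,0,0.01],[0.006,0,0,0,0,0,0.01]]
  ]
}}

```text
time_s: 16.2
position: [0.6333, 0.1467, 0.0286]
tcp_rot: [[0.0, -0.953, 0.304], [0.0, 0.304, 0.953], [-1.0, -0.0, 0.0]]
force: [-0.3, 0.4, -3.6]
opening: 0.25
```

>>> {"method": "play_rows", "body": {
  "rows": [
    [[0.0005,0,0,0,0,0,0.01],[0.001,0,0,0,0,0,0.01],[0.0015,0,0,0,0,0,0.01],[0.0015,0,0,0,0,0,0.01]]
  ]
}}

```text
time_s: 16.6
position: [0.6334, 0.1467, 0.0276]
tcp_rot: [[0.0, -0.953, 0.304], [0.0, 0.304, 0.953], [-1.0, -0.0, 0.0]]
force: [-2.0, -0.0, 0.8]
opening: 0.247
```

The force rose from -3.6 to +0.8 N, so the bar is resting on its fellows. I'll open a little and withdraw.

>>> {"method": "play_rows", "body": {
  "rows": [
    [[0,0,0,0,0,0,0.026],[0,0,0,0,0,0,0.03],[0,0,0,0,0,0,0.036],[0,0,0,0,0,0,0.036],[0,0,0,0,0,0,0.036],[0,0,0,0,0,0,0.036]]
  ]
}}

```text
time_s: 17.2
position: [0.6333, 0.1466, 0.027]
tcp_rot: [[0.0, -0.953, 0.304], [-0.0, 0.304, 0.953], [-1.0, -0.0, 0.0]]
force: [0.4, -0.4, 0.2]
opening: 0.411
```

>>> {"method": "play_rows", "body": {
  "rows": [
    [[-0.005,0,0,0,0,0,0.036],[-0.015,0,0,0,0,0,0.036],[-0.03,0,0,0,0,0,0.036],[-0.05,0,0,0,0,0,0.036],[-0.08,0,0,0,0,0,0.036],[-0.12,0,0,0,0,0,0.036],[-0.16,0,0,0,0,0,0.036],[-0.2,0,0,0,0,0,0.036],[-0.22,0,0,0,0,0,0.036],[-0.22,0,0,0,0,0,0.036]]
  ]
}}

```text
time_s: 18.2
position: [0.6357, 0.1469, 0.2531]
tcp_rot: [[0.011, -0.953, 0.304], [0.001, 0.304, 0.953], [-1.0, -0.01, 0.004]]
force: [-0.2, -0.2, 1.3]
opening: 0.414
```

```bash
python3 - <<'E'
from rig import *
import cv2
from ov import *
s=read_state();print(s["time_s"],s["position"],s["force"],s["opening"])
c={n:capture(n) for n in ("scene","top")}
kw=dict(C=(.551,.173),wall=18.3,op=-17.7,bar=(.633,.147,-17.7,.024))
b=draw(c["scene"],roi=(285,160,415,290),fn="pics/o2.png",s=3,**kw)
b2=cv2.resize(c["scene"]["pixels"][160:290,285:415],None,fx=3,fy=3,interpolation=cv2.INTER_CUBIC)[:,:,::-1]
cv2.imwrite("pics/p3.png",np.hstack([b2,b]))
cv2.imwrite("pics/t3.png",c["top"]["pixels"][:,:,::-1])
E
```

```text
18.2 [0.63570505 0.14692291 0.25310238] [-0.21352076 -0.24546685  1.30261569] 0.4140741371052206
```

View pics/p3.png

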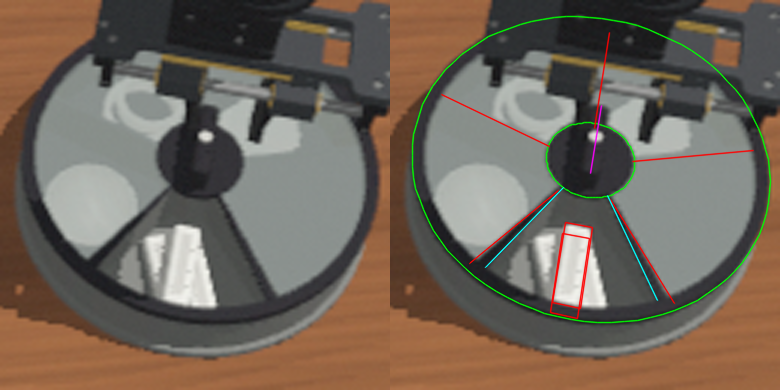

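>>> {"method": "play_rows", "body": {
  "rows": [
    [[0,0,-0.02,0,0,0,0.036],[0,0,-0.05,0,0,0,0.036],[0,0,-0.09,0,0,0,0.036],[0,0,-0.13,0,0,0,0.036],[0,0,-0.17,0,0,0,0.036],[0,0,-0.21,0,0,0,0.036],[0,0,-0.25,0,0,0,0.036],[0,0,-0.29,0,0,0,0.036],[0,0,-0.31,0,0,0,0.036],[0,0,-0.31,0,0,0,0.036],[0,0,-0.31,0,0,0,0.036]]
  ]
}}

```text
time_s: 19.4
position: [0.5376, -0.1489, 0.2457]
tcp_rot: [[-0.003, -0.952, 0.306], [0.002, 0.306, 0.952], [-1.0, 0.003, 0.001]]
force: [-0.2, -0.2, 1.1]
opening: 0.416
```

```bash
python3 - <<'E'
from rig import *
import cv2
from ov import *
s=read_state();print(s["time_s"],s["position"],s["force"])
c={n:capture(n) for n in ("scene","top")}
kw=dict(C=(.551,.173),wall=18.3,op=-17.7,bar=(.633,.147,-17.7,.024))
o=[]
for n,(x0,y0,x1,y1) in (("scene",(305,190,405,280)),("top",(175,110,275,200))):
    o.append(np.hstack([cv2.resize(c[n]["pixels"][y0:y1,x0:x1],None,fx=3.3,fy=3.3,interpolation=cv2.INTER_CUBIC)[:,:,::-1],cv2.resize(draw(c[n],roi=(x0,y0,x1,y1),fn="pics/x.png",s=4,**kw),(330,297))]))
cv2.imwrite("pics/p4.png",np.vstack(o))
cv2.imwrite("pics/t4.png",c["scene"]["pixels"][:,:,::-1])
E
```

```text
19.4 [ 0.53755502 -0.14889408  0.24569358] [-0.23581489 -0.21765655  1.06002236]
```

View pics/p4.png

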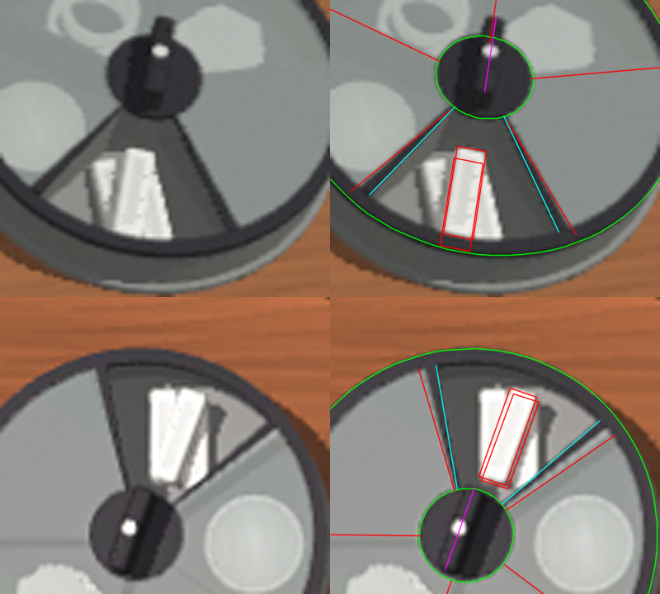

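View pics/t4.png

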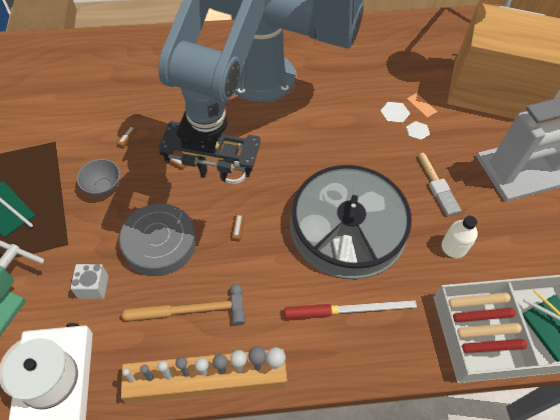

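The loose bar lies flat across its two fellows (scene (344,245), top (229,152)), inside the lips and on the model box to a few mm. The bystanders look unmoved. Handing in.

```bash
python3 -c "
from rig import *
print(hand_in())"
```

```text
the job is handed in; nothing more can be done
None
```

I turned the cover about 80° clockwise by its knob, so the opening stands over the silver-bar compartment. Then I took the loose bar off the anvil, lowered it through the opening until it rested on its two fellows, let go and withdrew. The job is handed in at about 19.5 s.

**Bar:** In both cameras it lies flat on the other two, within a few mm of where I aimed and well below the cover. Its top is at about 42 mm by calculation.

**Cover:** The lips match the planned setting. The picture-based wall angles were uncertain by 2–3°, inside the 9° allowed, and two of the visible wall lines differed slightly from my model.

**Bystanders and robot:** Nothing else on the bench looks moved; I judged that by eye and did not measure it. The gripper stands clear at about 245 mm height.

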